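# Put the bead vial away in the latched tray caddy

## Task

The tray of the grey parts caddy is only half shut, caught on its first notch. Press the sprung release so that the tray pops out, and stand the bead vial upright in its well. Then push the tray gently home, past the first click until it clicks a second time and stays fully shut by itself, without forcing it against its stop, and leave the other things on the table where they are.

Things in the scene. Friction and masses are not known exactly. Their poses are not given: they have to be found in the camera images.
- caddy: Grey painted steel housing, 130 deep (x) x 124 wide (y) x 56 mm tall, fixed to the table, open in front. Origin: centre of its underside on the table; its front faces its own -x, z is up. A thin tray slides in it; a black round release cap stands on its roof.
- tray (a joint): Tray position in m: 0.070 popped fully out (to the caddy's -x), 0.032 on the first notch; the second (home) is screw-set and lies anywhere from 0.016 down to 0. A spring drives it out (2.5 N out, 5.5 N home). Each notch is felt while pushing: from 12 to 5 mm before it the push climbs to 8 to 10 N, drops by some 2 N, then it clicks. A hard stop lies 2 mm past home. Over 16 N bends the latch.
- tray_front (a point): Middle of the outer face of the tray's flat front panel (122 wide, 7 thick, from 6 to 52 mm above the table), 29 mm above the table; moves with the tray. Axes as the caddy's: the panel faces -x; push it in +x. It lies 73 mm plus the tray position in front of the caddy's centre.
- well (a point): Centre of the floor of the tray's one square well, 9 mm above the table; well 30 x 30 mm, 10 mm deep, in a flat deck 68 mm wide and 19 mm above the table. It lies 42 mm behind the panel's outer face; half under the roof edge at first, 36 mm in front of the housing's front edge when fully out. Axes as the caddy's.
- release (a joint): How far the release cap is pressed, in m: 0 up, 0.0075 fully down. Sprung: about 2 N at first, 5 N fully down, up to 2 N more while the tray hangs on it; lets the tray go at about 3 to 5 mm. Closing the tray dips it by about 4 mm at each tooth and it jumps up again at each click. It breaks above 30 N.
- release_top (a point): Centre of the top of the black release cap (21 mm across), 72 mm above the table when up, near the left edge of the roof: 8 mm behind (+x) and 47 mm left (+y) of the caddy's centre. Press straight down.
- vial: Small clear vial with a wider white snap cap, standing on the table; 32 mm tall, body 22 mm and cap 26 mm across (cap from 26 to 32 mm up). Origin: centre of its underside, z up.
- ring_dish: Shallow white dish with copper rings, 72 mm across, 13 mm tall; a bystander. Origin: centre of its underside.
- needle_files: Set of needle files, 149 x 33 x 8 mm, long along its x; a bystander. Origin: centre of its underside.
- wing_clip: Grey wing clip, 30 x 41 x 14 mm; a bystander. Origin: centre of its underside.
There are look-alikes about, which are no part of the job. What is shaped like the vial but pink or yellow is not meant.

How it is judged:
On the way, in this order (a step that is already met when the one before it is completed fails the run):
1. the release has been pressed and the tray has popped out (value of joint tray above 0.062 m), for 0.2 s.
2. the vial stands upright in the well of the open tray, let go (horizontal distance between vial and well below 0.008 m and z of vial in the frame of well between -0.003 and 0.003 m and angle between vial's own z axis and vertical below 0.12 rad and value of joint tray above 0.055 m and contact force between the fingers and vial below 0.1 N), for 0.2 s.
At the end, for the whole second after the job is handed in: The tray is held by its second notch (tray position below 22 mm; the first notch is at 32 mm), the release cap is up again (within 2 mm), and the vial stands at rest upright (within 7 degrees) on the floor of the tray's well, within 8 mm of its centre (horizontal distance between vial and well below 0.008 m and z of vial in the frame of well between -0.003 and 0.003 m and angle between vial's own z axis and vertical below 0.12 rad and value of joint tray below 0.022 m and value of joint release below 0.002 m and linear speed of vial below 0.02 m/s and velocity of joint tray below 0.01 m/s); the robot touches nothing.
It fails at once if the tray is pushed with more than 16 N (contact force between any of the fingers, the arm and tray above 16 N).
It fails at once if the release is pressed with more than 30 N (contact force between any of the fingers, the arm and release above 30 N).
It fails at once if the tray is slammed in faster than 0.25 m/s (velocity of joint tray below -0.25 m/s).
It fails at once if the vial is tipped over (angle between vial's own z axis and vertical above 0.7 rad).
It fails at once if a bystander is moved by more than 3 cm (distance of any of ring_dish, needle_files, wing_clip from where it was at the start of the episode above 0.03 m).
It also fails if it takes over 70 s, if anything falls off the work surface, if the arm or the gripper's body presses on something with over 40 N, if the wrist force passes 120 N, or if a joint passes its speed limit or range.

## Robot

A 6-joint arm with a two-finger parallel gripper is mounted at the origin on a cart in front of the work surface, level with it; the furniture and walls round the work are solid. World frame = base frame: x ahead of the robot, y to its left, z up, the work surface at z = 0. Lengths are in m, angles in rad, forces in N, time in s.
With the tool pointing down it reaches from about 0.375 to 0.975 m from the base axis. Payload 3.8 kg.
Tool frame: the origin (TCP) lies midway between the tips of the shut fingers; the grasp point (between the pads) lies 19 mm behind it; z points along the fingers, y is the line along which they close (so a half turn about z gives the same grasp; the last joint's range is limited). The gripper opens to 85 mm and grips with 20 to 120 N. Pads are 22 mm wide; open, the fingers measure 114 mm over their backs; the gripper's body (76 mm by 85 mm) begins 54 mm behind the grasp point. The pads swing forward as they close: fully open they stand 13 mm farther back than shut.
Start: joints at [1.125, 0.264, 1.604, -0, 1.274, -0.037], TCP at [0.268, 0.619, 0.231] pointing down, gripper open.
Joint ranges: [-2.63, 2.63], [-0.94, 2.18], [0.31, 2.57], [-1.31, 4.45], [0, 2.66], [-2.55, 2.55]. Speed limits (rad/s): [2.57, 2.57, 3.14, 3.14, 3.14, 3.14].

## Interface

Orientations are given as a rotation vector (axis times angle).
In Python, from workcell import read_state, vision, ticket gives the robot as it stands. The module is installed in compiled form; this text tells all that it offers.
- The arm moves only by the tool jog_arm, never from a script. Its arguments are lists of equal length, an entry for each row: "turn": the turn, a rotation vector about the tool's x, y, z in rad, a list of three; "delta_pos": the shift along the tool's x, y, z in m, a list of three; "gripper": the finger opening in m, from 0 to 0.0854. In form: {"turn": [[rx, ry, rz], ...], "delta_pos": [[dx, dy, dz], ...], "gripper": [gripper, ...]}. A call has 1 to 20 rows; each row shifts and turns the commanded pose from where the row before left it, along the tool's axes as they then stand; what a row does not reach is not made up. A row lasts 1/12 s, in which the tool goes at most 41.7 mm and 7.16 degrees, less where a joint would pass 70% of its speed; a pose out of reach is approached as far as the arm can. A call with a gripper value outside its range is refused whole. The fingers move at their own pace and stop on an object; "grip_force" is the grip in N (left out, the last holds). Time passes only in rows, so rows that do not move let the fingers close. It gives the time, the measured TCP pose, the force, the opening and the grip force at its end, in the units of the state.
- read_state(): the state, without advancing time (a new reading comes with each control period).
- vision.read_camera(name): name is "scene" or "top"; returns the picture (384x512x3 uint8, red, green, blue); there is no depth.
- vision.calibration(name): a dict with "vfov" (degrees; the focal length in pixels is half the picture's height over the tangent of half this angle, whatever the lens; pixels are square), "cx", "cy" (the principal point, pixels), "dist" ([k1, k2, p1, p2, k3] as OpenCV has them; the pictures are not rectified), "R" (3x3) and "t" (3): a world point X has camera coordinates R X + t. Camera axes: x right, y down, z forward; pixel columns grow to the right and rows downward; lengths in m; the calibration is good to about 2 mm. A picture is of the moment at which its call begins. calibration takes no time and is no camera call.
- ticket.finish_job(): hands the job in; it is judged then, once.
The state is a dict: "time": time; "q": joint angles; "joint_vel": joint speeds; "joint_torque": joint torques, N m; "tool_pos": TCP position; "tcp_rot": TCP orientation; "wrist_force": force on the tool from outside, world axes, zero at the start; "torque": the same for the moment, N m; "width": opening from 0.0 (shut) to 1.0 (fully open); "grip_force": force on a finger pad.
Only numpy, scipy, OpenCV 4.12 (cv2) and the standard library are available. Lean on these libraries where they do the work, as an engineer would, in place of code of your own. Each camera call takes 0.05 s, during which the arm holds its last target. There are 200 camera calls.

## Working session

There is one attempt and no reset: what is moved stays moved. The work goes in short steps, Python scripts to look and compute and a tool call to move; the robot and the scene stay as the last step left them, time stands still between calls to the robot, and variables do not carry over. Pictures are saved under pics/ and viewed, at most 10 in all, crops included, and the job is handed in when it is done.

Besides the shell and the picture viewer there is one more tool, called after "Emit:" in YAML: its name, and indented under it one key for each argument. jog_arm: Moves the arm, as the interface text tells. Its arguments: {"type":"object","properties":{"turn":{"type":"array","items":{"type":"array","items":{"type":"number"}}},"delta_pos":{"type":"array","items":{"type":"array","items":{"type":"number"}}},"gripper":{"type":"array","items":{"type":"number"}},"grip_force":{"type":"number"}},"required":["turn","delta_pos","gripper"]}

```bash
mkdir -p pics; cat > h.py <<'E'
import numpy as np, cv2
from workcell import read_state, vision, ticket
def K(n):
    c=vision.calibration(n); f=192/np.tan(np.radians(c["vfov"])/2)
    return np.array([[f,0,c["cx"]],[0,f,c["cy"]],[0,0,1]]),np.array(c["dist"],float),np.array(c["R"]),np.array(c["t"])
def ray(n,u,v,z):
    k,d,R,t=K(n); p=cv2.undistortPoints(np.array([[[u,v]]],float),k,d)[0,0]
    o=-R.T@t; w=R.T@np.array([p[0],p[1],1]); return o+w*(z-o[2])/w[2]
def proj(n,X):
    k,d,R,t=K(n); return cv2.projectPoints(np.array(X,float).reshape(-1,1,3),cv2.Rodrigues(R)[0],t,k,d)[0].reshape(-1,2)
def shot(n,f,crop=None,s=1):
    im=vision.read_camera(n)[:,:,::-1]
    if crop: im=im[crop[1]:crop[3],crop[0]:crop[2]]
    cv2.imwrite("pics/"+f,cv2.resize(im,None,fx=s,fy=s,interpolation=cv2.INTER_CUBIC))
E
python3 - <<'E'
from h import *
shot("top","top0.png",None,1.5);shot("scene","scene0.png",None,1.5)
for n in("top","scene"):
    k,d,R,t=K(n);print(n,k[0,0],d,(-R.T@t).round(3),R.round(2).tolist())
print(read_state())
E
```

```text
top 393.4467307769268 [0.00131777 0.         0.         0.         0.        ] [0.356 0.018 1.258] [[-0.01, -1.0, 0.02], [-0.99, 0.0, -0.16], [0.16, -0.02, -0.99]]
scene 388.69606508303366 [-0.02162102  0.          0.          0.          0.        ] [ 0.124 -0.508  0.832] [[0.77, -0.64, 0.0], [-0.48, -0.58, -0.66], [0.42, 0.51, -0.75]]
{'time': 0.1, 'q': array([ 1.12511779e+00,  2.64687380e-01,  1.60526399e+00,  2.68856559e-05,
        1.27374188e+00, -3.69221136e-02]), 'joint_vel': array([ 0.00187016, -0.00213842, -0.00137944,  0.00011156, -0.00135512,
       -0.00125964]), 'joint_torque': array([-2.92698105e-04, -5.16708720e+01, -3.68589234e+01, -1.90120431e-04,
        6.34198936e-03, -1.48439972e-05]), 'tool_pos': array([0.26800209, 0.61876727, 0.23006577]), 'tcp_rot': array([-0.63751733, -3.07568779,  0.00319383]), 'wrist_force': array([-0.38345551, -0.27408586, -0.17347146]), 'torque': array([ 0.01373583, -0.00106635, -0.11183068]), 'grip_force': 0.0, 'width': 1.0027054187704574}
```

View pics/top0.png

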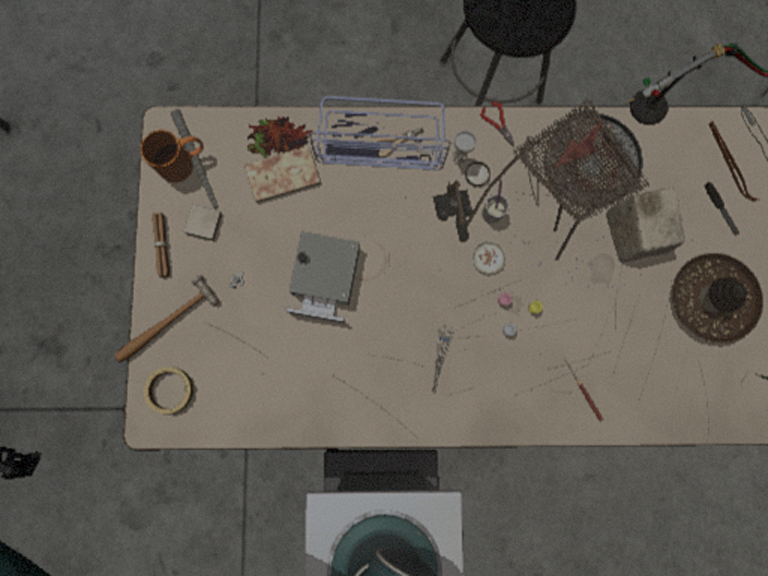

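View pics/scene0.png

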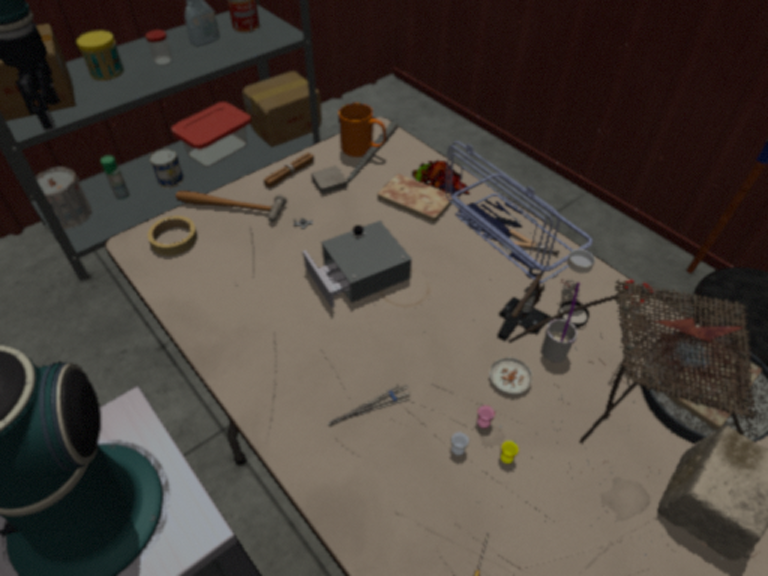

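The top view shows the caddy at about (325,270)/1.5, with its black cap at (304,258) and its panel in front at (320,317). The white vial is at (510,330), with the pink and yellow ones next to it. In the scene view the caddy is at (365,262) and the vial at (459,443). Next I'll zoom in.

```bash
python3 - <<'E'
from h import *
t=vision.read_camera("top")[:,:,::-1];s=vision.read_camera("scene")[:,:,::-1]
def c(im,x,y,w,h,f): return cv2.resize(im[y:y+h,x:x+w],None,fx=f,fy=f,interpolation=cv2.INTER_CUBIC)
a=np.hstack([c(t,185,150,60,70,5),c(t,320,190,48,35,10)[:350,:480]])
b=np.hstack([c(s,195,140,90,60,5)[:,:450],c(s,290,275,33,30,10)])
im=np.zeros((650,780,3),np.uint8);im[:350,:780]=a;im[350:650,:780]=b
im=np.clip(im*1.5,0,255).astype(np.uint8)
cv2.imwrite("pics/z.png",cv2.resize(im,(720,600)))
E
```

```text
(no output)
```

View pics/z.png

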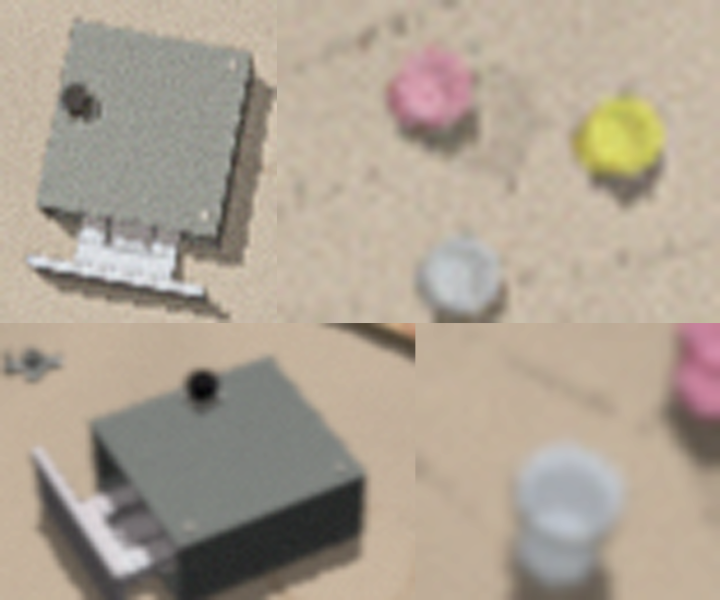

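```bash
cat > fit.py <<'E'
from h import *
from scipy.optimize import least_squares
s=4.615
T=np.array([[75,20],[252,52],[217,238],[38,207],[77,99]])/s+[184.6,149.6]   # back-left, back-right, front-right, front-left, cap
S=(np.array([[270,358],[362,476],[180,548],[92,425],[202,385]])-[0,323])/s+[194.6,139.6]
# scene view order: which corner is which: left side (+y) appears up-left
L=np.array([[.065,.062,.056],[.065,-.062,.056],[-.065,-.062,.056],[-.065,.062,.056],[.008,.047,.070]])
def W(p): c,q=np.cos(p[2]),np.sin(p[2]); return L@np.array([[c,-q,0],[q,c,0],[0,0,1]]).T+[p[0],p[1],0]
p0=[*ray("top",*T[:4].mean(0),.056)[:2],0]
for name,f in (("both",lambda p:np.r_[(proj("top",W(p))-T).ravel(),(proj("scene",W(p))-S).ravel()]),("top",lambda p:(proj("top",W(p))-T).ravel()),("scene",lambda p:(proj("scene",W(p))-S).ravel())):
    r=least_squares(f,p0); print(name,r.x.round(4),r.fun.round(1))
print("vial",ray("top",339.5,219.5,.032),ray("scene",306.3,293.3,.032))
E
python3 fit.py
```

```text
both [ 0.6112  0.1197 -0.1843] [ 0.1  0.2  0.6  0.3  0.4  0.3 -0.2 -0.2  0.2  0.4 -0.1 -0.7  1.4 -0.5
 -0.4  0.4 -0.9 -0.7 -0.  -0.8]
top [ 0.6119  0.1205 -0.18  ] [-0.2  0.1  0.3 -0.   0.3 -0.  -0.4 -0.3 -0.   0.2]
scene [ 0.6101  0.1184 -0.189 ] [ 0.  -0.3  1.4 -0.  -0.5  0.8 -0.9 -0.4  0.  -0.5]
vial [ 0.48107481 -0.26544528  0.032     ] [ 0.4803932  -0.26843782  0.032     ]
```

Emit:
jog_arm:
  turn:
    - [0,0,-0.114]
    - [0,0,-0.114]
    - [0,0,0]
    - [0,0,0]
    - [0,0,0]
    - [0,0,0]
    - [0,0,0]
    - [0,0,0]
    - [0,0,0]
    - [0,0,0]
    - [0,0,0]
    - [0,0,0]
    - [0,0,0]
    - [0,0,0]
    - [0,0,0]
    - [0,0,0]
    - [0,0,0]
    - [0,0,0]
    - [0,0,0]
    - [0,0,0]
  delta_pos:
    - [0,0,0]
    - [0,0,0]
    - [-0.0242,-0.0212,0]
    - [-0.0242,-0.0212,0]
    - [-0.0242,-0.0212,0]
    - [-0.0242,-0.0212,0]
    - [-0.0242,-0.0212,0]
    - [-0.0242,-0.0212,0]
    - [-0.0242,-0.0212,0]
    - [-0.0242,-0.0212,0]
    - [-0.0242,-0.0212,0]
    - [-0.0242,-0.0212,0]
    - [-0.0242,-0.0212,0]
    - [-0.0242,-0.0212,0]
    - [-0.0242,-0.0212,0]
    - [-0.0242,-0.0212,0]
    - [-0.0242,-0.0212,0]
    - [-0.0242,-0.0212,0]
    - [-0.0242,-0.0212,0]
    - [-0.0242,-0.0212,0]
  gripper: [0,0,0,0,0,0,0,0,0,0,0,0,0,0,0,0,0,0,0,0]
  grip_force: 25

```text
time: 1.87
tool_pos: [0.6288, 0.1642, 0.2311]
tcp_rot: [-0.284, -3.128, 0.0]
wrist_force: [-0.5, 0.0, 0.5]
width: 0.0
grip_force: 0.0
```

```bash
cat > d.py <<'E'
import sys
from h import *
from scipy.spatial.transform import Rotation as Ro
def delta(x,y,z,yaw=-0.182):
    s=read_state(); R=Ro.from_rotvec(s["tcp_rot"]).as_matrix()
    T=np.array([[-np.cos(yaw),-np.sin(yaw),0],[-np.sin(yaw),np.cos(yaw),0],[0,0,-1]]).T
    T=np.array([[-np.cos(yaw),-np.sin(yaw),0],[-np.sin(yaw),np.cos(yaw),0],[0,0,-1]]).T
    print("turn",Ro.from_matrix(R.T@T).as_rotvec().round(3),"shift(after turn)",(T.T@(np.array([x,y,z])-s["tool_pos"])).round(4))
    print(s["time"],s["tool_pos"].round(4),s["wrist_force"].round(2),s["width"],s["q"].round(2))
if __name__=="__main__": delta(*map(float,sys.argv[1:]))
E
python3 d.py .6276 .1645 .08
```

```text
turn [-0.    -0.     0.001] shift(after turn) [0.0013 0.     0.1511]
1.8667 [0.6288 0.1642 0.2311] [-0.46  0.03  0.53] 0.00023900654118305103 [ 0.22  0.22  1.66  0.    1.26 -1.17]
```

Emit:
jog_arm:
  turn:
    - [0,0,0]
    - [0,0,0]
    - [0,0,0]
    - [0,0,0]
    - [0,0,0]
    - [0,0,0]
    - [0,0,0]
    - [0,0,0]
    - [0,0,0]
    - [0,0,0]
    - [0,0,0]
  delta_pos:
    - [0.001,0,0.035]
    - [0,0,0.035]
    - [0,0,0.035]
    - [0,0,0.03]
    - [0,0,0.015]
    - [0,0,0.003]
    - [0,0,0.002]
    - [0,0,0.002]
    - [0,0,0.001]
    - [0,0,0]
    - [0,0,0]
  gripper: [0,0,0,0,0,0,0,0,0,0,0]

```text
time: 2.78
tool_pos: [0.6283, 0.1662, 0.075]
tcp_rot: [0.283, 3.126, 0.001]
wrist_force: [1.1, -0.5, -0.7]
width: -0.002
grip_force: 0.0
```

Emit:
jog_arm:
  turn:
    - [0,0,0]
    - [0,0,0]
    - [0,0,0]
    - [0,0,0]
    - [0,0,0]
    - [0,0,0]
  delta_pos:
    - [0,-0.001,0.001]
    - [0,0,0.001]
    - [0,0,0.001]
    - [0,0,0.001]
    - [0,0,0]
    - [0,0,0]
  gripper: [0,0,0,0,0,0]

```text
time: 3.28
tool_pos: [0.6275, 0.1649, 0.0695]
tcp_rot: [0.283, 3.128, 0.0]
wrist_force: [0.3, -1.0, 1.2]
width: -0.001
grip_force: 0.6
```

Emit:
jog_arm:
  turn:
    - [0,0,0]
    - [0,0,0]
    - [0,0,0]
    - [0,0,0]
  delta_pos:
    - [0,0,0.001]
    - [0,0,0.001]
    - [0,0,0]
    - [0,0,0]
  gripper: [0,0,0,0]

```text
time: 3.62
tool_pos: [0.6275, 0.1649, 0.0675]
tcp_rot: [0.283, 3.128, 0.0]
wrist_force: [1.2, -0.1, 3.0]
width: -0.001
grip_force: 1.5
```

Emit:
jog_arm:
  turn:
    - [0,0,0]
    - [0,0,0]
    - [0,0,0]
    - [0,0,0]
    - [0,0,0]
  delta_pos:
    - [0,0,0.001]
    - [0,0,0.001]
    - [0,0,0.001]
    - [0,0,0]
    - [0,0,0]
  gripper: [0,0,0,0,0]

```text
time: 4.03
tool_pos: [0.6275, 0.1649, 0.0646]
tcp_rot: [0.283, 3.128, 0.0]
wrist_force: [0.7, -0.2, 4.7]
width: 0.001
grip_force: 2.2
```

```bash
python3 - <<'E'
from h import *
shot("scene","pop.png",(180,125,300,215),5)
print(read_state()["wrist_force"])
E
```

```text
[ 1.59956928 -0.17727992  4.54331607]
```

View pics/pop.png

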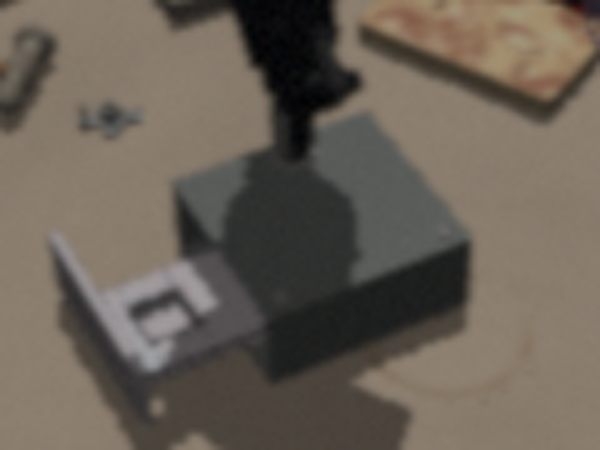

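The tray has popped out: its white-edged well is in the open at about (165,318) in the crop. I'll lift off and go to the vial.

Emit:
jog_arm:
  turn:
    - [0,0,0]
    - [0,0,0]
    - [0,0,0]
    - [0,0,0]
    - [0,0,0]
    - [0,0,0]
    - [0,0,0]
  delta_pos:
    - [0,0,-0.003]
    - [0,0,-0.005]
    - [0,0,-0.02]
    - [0,0,-0.03]
    - [0,0,-0.03]
    - [0,0,-0.02]
    - [0,0,0]
  gripper: [0,0,0,0,0,0.05,0.05]

```text
time: 4.67
tool_pos: [0.6292, 0.1655, 0.1777]
tcp_rot: [0.283, 3.123, 0.003]
wrist_force: [1.5, -0.5, 1.2]
width: 0.273
grip_force: 0.0
```

```bash
python3 - <<'E'
from h import *
from d import delta
delta(.4808,-.267,.09)
w=np.array([.6112,.1197])-.101*np.array([.983,-.181])
print("well",w,proj("scene",[[*w,.009]]),proj("top",[[*w,.009]]),ray("scene",212.6,188.2,.009))
E
```

```text
turn [0.003 0.006 0.001] shift(after turn) [ 0.0676 -0.4522  0.0877]
4.6667 [0.6292 0.1655 0.1777] [ 1.48 -0.46  1.15] 0.2734847506919294 [ 0.22  0.25  1.72  0.    1.16 -1.17]
well [0.511917 0.137981] [[212.78433938 190.39125773]] [[211.58189563 211.13578659]] [0.51647619 0.14522235 0.009     ]
```

Emit:
jog_arm:
  turn:
    - [0,0,0]
    - [0,0,0]
    - [0,0,0]
    - [0,0,0]
    - [0,0,0]
    - [0,0,0]
    - [0,0,0]
    - [0,0,0]
    - [0,0,0]
    - [0,0,0]
    - [0,0,0]
    - [0,0,0]
    - [0,0,0]
    - [0,0,0]
    - [0,0,0]
    - [0,0,0]
    - [0,0,0]
    - [0,0,0]
    - [0,0,0]
    - [0,0,0]
  delta_pos:
    - [0.0037,-0.0251,0.003]
    - [0.0037,-0.0251,0.003]
    - [0.0037,-0.0251,0.003]
    - [0.0037,-0.0251,0.003]
    - [0.0037,-0.0251,0.003]
    - [0.0037,-0.0251,0.003]
    - [0.0037,-0.0251,0.003]
    - [0.0037,-0.0251,0.003]
    - [0.0037,-0.0251,0.003]
    - [0.0037,-0.0251,0.003]
    - [0.0037,-0.0251,0.003]
    - [0.0037,-0.0251,0.003]
    - [0.0037,-0.0251,0.003]
    - [0.0037,-0.0251,0.003]
    - [0.0037,-0.0251,0.003]
    - [0.0037,-0.0251,0.003]
    - [0.0037,-0.0251,0.003]
    - [0.0037,-0.0251,0.003]
    - [0,0,0]
    - [0,0,0]
  gripper: [0.05,0.05,0.05,0.05,0.05,0.05,0.05,0.05,0.05,0.05,0.05,0.05,0.05,0.05,0.05,0.05,0.05,0.05,0.05,0.05]

```text
time: 6.33
tool_pos: [0.4783, -0.2675, 0.1166]
tcp_rot: [-0.287, -3.125, -0.003]
wrist_force: [0.4, 0.5, 1.0]
width: 0.588
grip_force: 0.0
```

```bash
python3 - <<'E'
from h import *
from d import delta
delta(.4808,-.267,.012)
t=vision.read_camera("top")[:,:,::-1];s=vision.read_camera("scene")[:,:,::-1]
def c(im,x,y,w,h,f): return cv2.resize(im[y:y+h,x:x+w],None,fx=f,fy=f,interpolation=cv2.INTER_CUBIC)
im=np.hstack([c(t,190,190,48,50,8),c(s,270,230,65,70,400/70)])
cv2.imwrite("pics/w.png",np.clip(im*1.5,0,255).astype(np.uint8))
E
```

```text
turn [ 0.002 -0.004 -0.001] shift(after turn) [-0.0023  0.001   0.1046]
6.3333 [ 0.4783 -0.2675  0.1166] [0.41 0.52 1.04] 0.5882442400838409 [-0.56  0.13  1.99  0.    1.03 -1.94]
```

View pics/w.png

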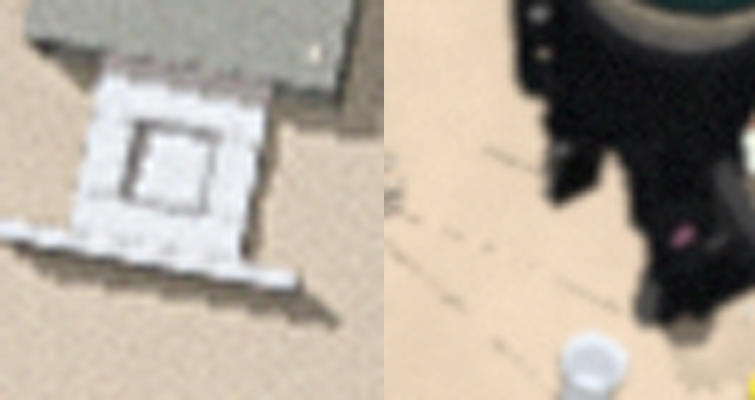

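The left crop shows the open well, with its rim centred near (171,166), which is top px (210.9,210.3). The right crop shows the fingers above the vial. I'll descend onto the vial.

```bash
python3 -c "
from h import *
print(ray('top',210.9,210.3,.019))"
```

```text
[0.51334457 0.13920627 0.019     ]
```

Emit:
jog_arm:
  turn:
    - [0,0,0]
    - [0,0,0]
    - [0,0,0]
    - [0,0,0]
    - [0,0,0]
    - [0,0,0]
    - [0,0,0]
    - [0,0,0]
  delta_pos:
    - [-0.001,0,0.02]
    - [0,0,0.02]
    - [0,0,0.02]
    - [0,0,0.02]
    - [0,0,0.015]
    - [0,0,0.01]
    - [0,0,0]
    - [0,0,0]
  gripper: [0.05,0.05,0.05,0.05,0.05,0.05,0.05,0.05]

```text
time: 7.1
tool_pos: [0.4812, -0.2668, 0.0129]
tcp_rot: [-0.282, -3.128, -0.001]
wrist_force: [-0.0, -0.3, 0.1]
width: 0.586
grip_force: 0.0
```

Emit:
jog_arm:
  turn:
    - [0,0,0]
    - [0,0,0]
    - [0,0,0]
    - [0,0,0]
    - [0,0,0]
    - [0,0,0]
    - [0,0,0]
    - [0,0,0]
  delta_pos:
    - [0,0,0.001]
    - [0,0,0]
    - [0,0,0]
    - [0,0,0]
    - [0,0,0]
    - [0,0,0]
    - [0,0,0]
    - [0,0,0]
  gripper: [0.035,0.03,0.026,0.024,0.02,0.02,0.02,0.02]
  grip_force: 20

```text
time: 7.77
tool_pos: [0.4823, -0.2682, 0.0135]
tcp_rot: [0.284, 3.127, -0.001]
wrist_force: [0.3, 2.2, 6.2]
width: 0.282
grip_force: 19.5
```

Emit:
jog_arm:
  turn:
    - [0,0,0]
    - [0,0,0]
    - [0,0,0]
    - [0,0,0]
    - [0,0,0]
  delta_pos:
    - [0,0,-0.005]
    - [0,0,-0.01]
    - [0,0,-0.02]
    - [0,0,-0.02]
    - [0,0,0]
  gripper: [0.02,0.02,0.02,0.02,0.02]

```text
time: 8.18
tool_pos: [0.484, -0.2696, 0.0718]
tcp_rot: [0.283, 3.122, -0.005]
wrist_force: [1.4, -0.5, 0.2]
width: 0.287
grip_force: 19.7
```

```bash
python3 - <<'E'
from h import *
from d import delta
delta(.5128,.1387,.09)
p=proj("scene",[read_state()["tool_pos"]])[0].astype(int);print(p)
shot("scene","grasp.png",(p[0]-40,p[1]-40,p[0]+40,p[1]+30),6)
E
```

```text
turn [-0.003  0.007  0.001] shift(after turn) [ 0.0455  0.4068 -0.0182]
8.1833 [ 0.484  -0.2696  0.0718] [ 1.43 -0.49  0.23] 0.2873558715987224 [-0.55  0.19  2.02 -0.    0.93 -1.94]
[309 284]
```

View pics/grasp.png

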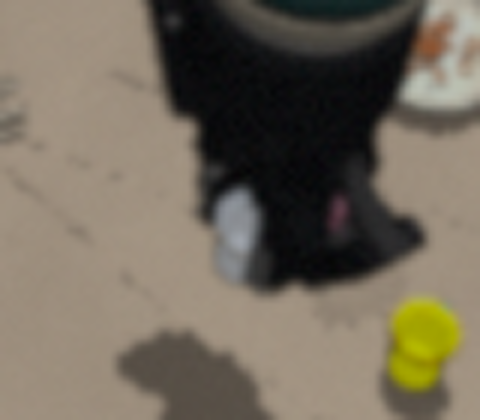

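```bash
python3 - <<'E'
from h import *
p=read_state()["tool_pos"]; o=np.array([269,244])
for n,X in (("tcp",p),("captop",p+[0,0,.0187]),("bottom",p-[0,0,.0135])): print(n,(proj("scene",[X])[0]+.5-o)*6)
for dx in(-.013,0.013):
  for dy in(-.013,.013): print(dx,dy,(proj("scene",[p+[dx,dy,.0187]])[0]+.5-o)*6)
E
```

```text
tcp [244.70970348 246.28887583]
captop [250.55081585 220.77428229]
bottom [240.61180125 264.18237957]
-0.013 -0.013 [250.64321575 267.11314317]
-0.013 0.013 [198.98814117 216.50429994]
0.013 -0.013 [302.22708606 225.04356839]
0.013 0.013 [250.45532495 175.73233831]
```

Emit:
jog_arm:
  turn:
    - [0,0,0]
    - [0,0,0]
    - [0,0,0]
    - [0,0,0]
    - [0,0,0]
    - [0,0,0]
    - [0,0,0]
    - [0,0,0]
    - [0,0,0]
    - [0,0,0]
    - [0,0,0]
    - [0,0,0]
    - [0,0,0]
    - [0,0,0]
    - [0,0,0]
    - [0,0,0]
    - [0,0,0]
    - [0,0,0]
    - [0,0,0]
    - [0,0,0]
  delta_pos:
    - [0,0,-0.02]
    - [0,0,-0.02]
    - [0.0028,0.0254,0]
    - [0.0028,0.0254,0]
    - [0.0028,0.0254,0]
    - [0.0028,0.0254,0]
    - [0.0028,0.0254,0]
    - [0.0028,0.0254,0]
    - [0.0028,0.0254,0]
    - [0.0028,0.0254,0]
    - [0.0028,0.0254,0]
    - [0.0028,0.0254,0]
    - [0.0028,0.0254,0]
    - [0.0028,0.0254,0]
    - [0.0028,0.0254,0]
    - [0.0028,0.0254,0]
    - [0.0028,0.0254,0]
    - [0.0028,0.0254,0]
    - [0,0,0]
    - [0,0,0]
  gripper: [0.02,0.02,0.02,0.02,0.02,0.02,0.02,0.02,0.02,0.02,0.02,0.02,0.02,0.02,0.02,0.02,0.02,0.02,0.02,0.02]

```text
time: 9.9
tool_pos: [0.5094, 0.1408, 0.1062]
tcp_rot: [-0.279, -3.127, 0.001]
wrist_force: [-0.0, -0.3, -0.4]
width: 0.283
grip_force: 19.8
```

```bash
python3 d.py .5128 .1387 .04
```

```text
turn [-0.001 -0.002  0.004] shift(after turn) [-0.0037 -0.0014  0.0662]
9.9 [0.5094 0.1408 0.1062] [-0.04 -0.29 -0.39] 0.28315448572454316 [ 0.22  0.1   2.04 -0.    1.   -1.17]
```

Emit:
jog_arm:
  turn:
    - [0,0,0.003]
    - [0,0,0]
    - [0,0,0]
    - [0,0,0]
    - [0,0,0]
    - [0,0,0]
  delta_pos:
    - [-0.0035,-0.0014,0.015]
    - [0,0,0.02]
    - [0,0,0.015]
    - [0,0,0.015]
    - [0,0,0]
    - [0,0,0]
  gripper: [0.02,0.02,0.02,0.02,0.02,0.02]

```text
time: 10.4
tool_pos: [0.5119, 0.1367, 0.0409]
tcp_rot: [-0.29, -3.125, 0.002]
wrist_force: [-0.3, 0.0, 0.0]
width: 0.28
grip_force: 19.8
```

```bash
python3 - <<'E'
from h import *
from d import delta
delta(.5128,.1387,.0225)
t=vision.read_camera("top")[:,:,::-1];s=vision.read_camera("scene")[:,:,::-1]
def c(im,x,y,w,h,f): return cv2.resize(im[y:y+h,x:x+w],None,fx=f,fy=f,interpolation=cv2.INTER_CUBIC)
im=np.hstack([c(t,190,190,48,50,8),c(s,185,150,50,50,8)])
cv2.imwrite("pics/p.png",np.clip(im*1.7,0,255).astype(np.uint8))
p=read_state()["tool_pos"]
print((proj("scene",[p+[0,0,.0187],p-[0,0,.0135],[.5128,.1387,.009]])+.5-[185,150])*8+[384,0])
E
```

```text
turn [-0.002 -0.003 -0.003] shift(after turn) [-0.0005  0.0022  0.0184]
10.4 [0.5119 0.1367 0.0409] [-0.26  0.02  0.03] 0.2804250533031123 [ 0.21  0.19  2.08 -0.    0.87 -1.17]
[[604.232261   222.93265672]
 [611.30929112 286.56403478]
 [611.10691958 324.8135083 ]]
```

View pics/p.png

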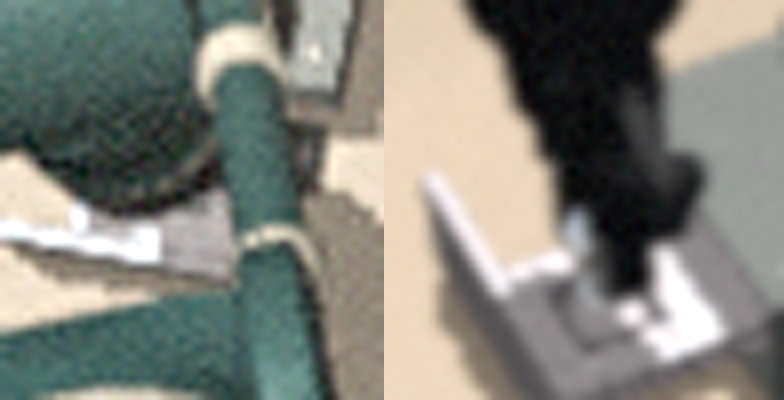

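The scene crop on the right shows the vial at about (583,250), hanging just over the well at (600,320). I'll lower it.

Emit:
jog_arm:
  turn:
    - [0,0,0]
    - [0,0,0]
    - [0,0,0]
    - [0,0,0]
    - [0,0,0]
    - [0,0,0]
  delta_pos:
    - [0,0.001,0.004]
    - [0,0,0.004]
    - [0,0,0.003]
    - [0,0,0.003]
    - [0,0,0]
    - [0,0,0]
  gripper: [0.02,0.02,0.02,0.02,0.02,0.02]

```text
time: 11.0
tool_pos: [0.5134, 0.139, 0.028]
tcp_rot: [-0.288, -3.128, 0.0]
wrist_force: [-0.7, 0.8, -0.3]
width: 0.285
grip_force: 19.8
```

Emit:
jog_arm:
  turn:
    - [0,0,0]
    - [0,0,0]
    - [0,0,0]
    - [0,0,0]
    - [0,0,0]
  delta_pos:
    - [0,0,0.001]
    - [0,0,0.001]
    - [0,0,0.001]
    - [0,0,0]
    - [0,0,0]
  gripper: [0.02,0.02,0.02,0.02,0.02]

```text
time: 11.42
tool_pos: [0.5136, 0.139, 0.0252]
tcp_rot: [-0.288, -3.128, 0.0]
wrist_force: [0.1, 0.1, -0.5]
width: 0.282
grip_force: 19.8
```

Emit:
jog_arm:
  turn:
    - [0,0,0]
    - [0,0,0]
    - [0,0,0]
    - [0,0,0]
  delta_pos:
    - [0,0,0.001]
    - [0,0,0.001]
    - [0,0,0]
    - [0,0,0]
  gripper: [0.02,0.02,0.02,0.02]

```text
time: 11.75
tool_pos: [0.5135, 0.139, 0.0232]
tcp_rot: [-0.288, -3.128, 0.0]
wrist_force: [-0.2, 0.2, -0.6]
width: 0.279
grip_force: 19.8
```

Emit:
jog_arm:
  turn:
    - [0,0,0]
    - [0,0,0]
    - [0,0,0]
    - [0,0,0]
    - [0,0,0]
    - [0,0,0]
  delta_pos:
    - [0,0,0.0007]
    - [0,0,0]
    - [0,0,0]
    - [0,0,0]
    - [0,0,0]
    - [0,0,0]
  gripper: [0.02,0.027,0.03,0.036,0.045,0.045]

```text
time: 12.25
tool_pos: [0.5137, 0.139, 0.0227]
tcp_rot: [0.288, 3.128, 0.0]
wrist_force: [-0.0, 0.0, -0.9]
width: 0.531
grip_force: 0.0
```

Emit:
jog_arm:
  turn:
    - [0,0,0]
    - [0,0,0]
    - [0,0,0]
    - [0,0,0]
    - [0,0,0]
    - [0,0,0]
    - [0,0,0]
    - [0,0,0]
    - [0,0,0]
    - [0,0,0]
  delta_pos:
    - [0,0,0]
    - [0,0,-0.005]
    - [0,0,-0.01]
    - [0,0,-0.02]
    - [0,0,-0.03]
    - [0,0,-0.03]
    - [0.02,0,0]
    - [0.03,0,0]
    - [0.03,0,0]
    - [0,0,0]
  gripper: [0.045,0.045,0.045,0.045,0.045,0.045,0,0,0,0]

```text
time: 13.08
tool_pos: [0.4298, 0.1537, 0.1174]
tcp_rot: [-0.286, -3.124, 0.001]
wrist_force: [0.9, 0.4, -1.6]
width: 0.005
grip_force: 0.0
```

```bash
python3 - <<'E'
from h import *
from d import delta
delta(.4706-.0246,.1456+.0045,.029)
t=vision.read_camera("top")[:,:,::-1];s=vision.read_camera("scene")[:,:,::-1]
def c(im,x,y,w,h,f): return cv2.resize(im[y:y+h,x:x+w],None,fx=f,fy=f,interpolation=cv2.INTER_CUBIC)
im=np.hstack([c(t,190,190,48,50,8),c(s,185,150,50,50,8)])
cv2.imwrite("pics/q.png",np.clip(im*1.7,0,255).astype(np.uint8))
E
```

```text
turn [-0.001 -0.004 -0.001] shift(after turn) [-0.0166 -0.0006  0.0884]
13.0833 [0.4298 0.1537 0.1174] [ 0.91  0.38 -1.58] 0.004566899167394332 [ 0.29 -0.05  2.17  0.    1.02 -1.1 ]
```

View pics/q.png

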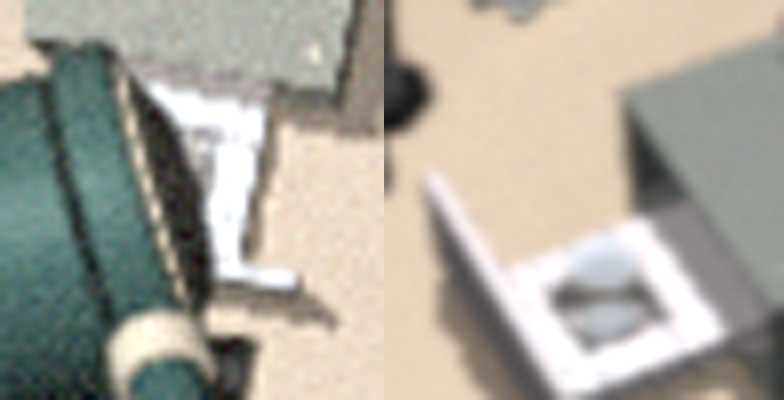

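The vial stands upright in the well, at about (605,285) in the right crop. Next I'll come down in front of the panel with the fingers shut.

Emit:
jog_arm:
  turn:
    - [0,0,0]
    - [0,0,0]
    - [0,0,0]
    - [0,0,0]
    - [0,0,0]
    - [0,0,0]
    - [0,0,0]
    - [0,0,0]
    - [0,0,0]
    - [0,0,0]
    - [0,0,0]
  delta_pos:
    - [0,0,0.025]
    - [0,0,0.025]
    - [0,0,0.025]
    - [0,0,0.012]
    - [-0.006,0,0]
    - [-0.006,0,0]
    - [-0.006,0,0]
    - [-0.004,0,0]
    - [-0.002,0,0]
    - [0,0,0]
    - [0,0,0]
  gripper: [0,0,0,0,0,0,0,0,0,0,0]

```text
time: 14.1
tool_pos: [0.4593, 0.1493, 0.0312]
tcp_rot: [0.288, 3.127, 0.001]
wrist_force: [0.2, 0.2, 0.3]
width: -0.001
grip_force: 0.0
```

```bash
cat > f.py <<'E'
from h import *
s=read_state(); f=np.array([.983,-.181,0]); d=s["tool_pos"]-[.6112,.1197,0]
print("front dist mm",(-d@f*1000).round(2),"side",(d@[.181,.983,0]*1000).round(1),"z",d[2].round(4),"push",-(s["wrist_force"]@f).round(2),s["wrist_force"].round(2),s["tcp_rot"].round(3))
E
python3 f.py
```

```text
front dist mm 154.68 side 1.6 z 0.0312 push -0.15 [0.18 0.18 0.33] [2.880e-01 3.127e+00 1.000e-03]
```

Emit:
jog_arm:
  turn:
    - [0,0,0]
    - [0,0,0]
    - [0,0,0]
    - [0,0,0]
    - [0,0,0]
  delta_pos:
    - [-0.001,-0.001,0]
    - [-0.001,0,0]
    - [-0.001,0,0]
    - [0,0,0]
    - [0,0,0]
  gripper: [0,0,0,0,0]

```text
time: 14.52
tool_pos: [0.4607, 0.1477, 0.0304]
tcp_rot: [-0.288, -3.127, 0.0]
wrist_force: [-2.2, -0.7, 0.3]
width: 0.0
grip_force: 1.2
```

Emit:
jog_arm:
  turn:
    - [0,0,0]
    - [0,0,0]
    - [0,0,0]
    - [0,0,0]
    - [0,0,0]
  delta_pos:
    - [-0.001,0,0]
    - [-0.001,0,0]
    - [-0.001,0,0]
    - [0,0,0]
    - [0,0,0]
  gripper: [0,0,0,0,0]

```text
time: 14.93
tool_pos: [0.4641, 0.1471, 0.0304]
tcp_rot: [-0.288, -3.128, 0.0]
wrist_force: [-3.4, 0.6, 0.5]
width: 0.0
grip_force: 1.4
```

```bash
python3 f.py
```

```text
front dist mm 149.58 side 0.3 z 0.0304 push 3.46 [-3.4   0.64  0.51] [-0.288 -3.128  0.   ]
```

Emit:
jog_arm:
  turn:
    - [0,0,0]
    - [0,0,0]
    - [0,0,0]
    - [0,0,0]
    - [0,0,0]
    - [0,0,0]
    - [0,0,0]
    - [0,0,0]
    - [0,0,0]
    - [0,0,0]
    - [0,0,0]
    - [0,0,0]
  delta_pos:
    - [-0.002,0,0]
    - [-0.002,0,0]
    - [-0.002,0,0]
    - [-0.002,0,0]
    - [-0.002,0,0]
    - [-0.002,0,0]
    - [-0.002,0,0]
    - [-0.002,0,0]
    - [-0.002,0,0]
    - [-0.002,0,0]
    - [0,0,0]
    - [0,0,0]
  gripper: [0,0,0,0,0,0,0,0,0,0,0,0]

```text
time: 15.93
tool_pos: [0.4841, 0.1433, 0.0304]
tcp_rot: [0.288, 3.128, -0.0]
wrist_force: [-2.4, -1.1, -1.7]
width: 0.002
grip_force: 1.6
```

Emit:
jog_arm:
  turn:
    - [0,0,0]
    - [0,0,0]
    - [0,0,0]
    - [0,0,0]
    - [0,0,0]
    - [0,0,0]
    - [0,0,0]
  delta_pos:
    - [-0.001,0,0]
    - [-0.001,0,0]
    - [-0.001,0,0]
    - [-0.001,0,0]
    - [-0.001,0,0]
    - [0,0,0]
    - [0,0,0]
  gripper: [0,0,0,0,0,0,0]

```text
time: 16.52
tool_pos: [0.4879, 0.1427, 0.0304]
tcp_rot: [-0.288, -3.126, 0.0]
wrist_force: [-6.0, -0.1, 1.3]
width: 0.002
grip_force: 3.3
```

Emit:
jog_arm:
  turn:
    - [0,0,0]
    - [0,0,0]
    - [0,0,0]
    - [0,0,0]
    - [0,0,0]
  delta_pos:
    - [-0.001,0,0]
    - [-0.001,0,0]
    - [-0.001,0,0]
    - [0,0,0]
    - [0,0,0]
  gripper: [0,0,0,0,0]

```text
time: 16.93
tool_pos: [0.4905, 0.1421, 0.0304]
tcp_rot: [-0.288, -3.126, 0.0]
wrist_force: [-8.0, 0.8, 2.0]
width: 0.002
grip_force: 3.8
```

Emit:
jog_arm:
  turn:
    - [0,0,0]
    - [0,0,0]
    - [0,0,0]
    - [0,0,0]
  delta_pos:
    - [-0.001,0,0]
    - [-0.001,0,0]
    - [0,0,0]
    - [0,0,0]
  gripper: [0,0,0,0]

```text
time: 17.27
tool_pos: [0.4924, 0.1418, 0.0304]
tcp_rot: [-0.288, -3.126, 0.0]
wrist_force: [-6.9, 0.6, 2.3]
width: 0.0
grip_force: 3.8
```

```bash
python3 f.py
```

```text
front dist mm 120.74 side 0.2 z 0.0304 push 6.86 [-6.87  0.57  2.26] [-0.288 -3.126  0.   ]
```

Emit:
jog_arm:
  turn:
    - [0,0,0]
    - [0,0,0]
    - [0,0,0]
    - [0,0,0]
    - [0,0,0]
  delta_pos:
    - [-0.001,0,0]
    - [-0.001,0,0]
    - [-0.001,0,0]
    - [0,0,0]
    - [0,0,0]
  gripper: [0,0,0,0,0]

```text
time: 17.68
tool_pos: [0.4966, 0.141, 0.0304]
tcp_rot: [-0.288, -3.128, 0.0]
wrist_force: [-3.6, -0.5, -1.7]
width: 0.002
grip_force: 2.0
```

Emit:
jog_arm:
  turn:
    - [0,0,0]
    - [0,0,0]
    - [0,0,0]
    - [0,0,0]
    - [0,0,0]
  delta_pos:
    - [-0.001,0,0]
    - [-0.001,0,0]
    - [-0.001,0,0]
    - [0,0,0]
    - [0,0,0]
  gripper: [0,0,0,0,0]

```text
time: 18.1
tool_pos: [0.4997, 0.1405, 0.0305]
tcp_rot: [-0.288, -3.128, 0.0]
wrist_force: [-3.3, -1.3, -1.8]
width: 0.003
grip_force: 2.0
```

Emit:
jog_arm:
  turn:
    - [0,0,0]
    - [0,0,0]
    - [0,0,0]
    - [0,0,0]
    - [0,0,0]
  delta_pos:
    - [-0.001,0,0]
    - [-0.001,0,0]
    - [-0.001,0,0]
    - [0,0,0]
    - [0,0,0]
  gripper: [0,0,0,0,0]

```text
time: 18.52
tool_pos: [0.5025, 0.14, 0.0305]
tcp_rot: [-0.288, -3.128, 0.0]
wrist_force: [-4.6, -1.1, -2.0]
width: 0.001
grip_force: 2.1
```

Emit:
jog_arm:
  turn:
    - [0,0,0]
    - [0,0,0]
    - [0,0,0]
    - [0,0,0]
  delta_pos:
    - [-0.001,0,0]
    - [-0.001,0,0]
    - [0,0,0]
    - [0,0,0]
  gripper: [0,0,0,0]

```text
time: 18.85
tool_pos: [0.5045, 0.1396, 0.0305]
tcp_rot: [-0.288, -3.128, 0.0]
wrist_force: [-5.1, -1.1, -2.0]
width: 0.002
grip_force: 2.2
```

Emit:
jog_arm:
  turn:
    - [0,0,0]
    - [0,0,0]
    - [0,0,0]
    - [0,0,0]
  delta_pos:
    - [-0.001,0,0]
    - [-0.001,0,0]
    - [0,0,0]
    - [0,0,0]
  gripper: [0,0,0,0]

```text
time: 19.18
tool_pos: [0.5064, 0.1393, 0.0305]
tcp_rot: [-0.288, -3.128, 0.0]
wrist_force: [-4.5, -1.1, -2.5]
width: 0.0
grip_force: 2.3
```

Emit:
jog_arm:
  turn:
    - [0,0,0]
    - [0,0,0]
    - [0,0,0]
    - [0,0,0]
  delta_pos:
    - [-0.001,0,0]
    - [-0.001,0,0]
    - [0,0,0]
    - [0,0,0]
  gripper: [0,0,0,0]

```text
time: 19.52
tool_pos: [0.5084, 0.1389, 0.0305]
tcp_rot: [-0.288, -3.128, 0.0]
wrist_force: [-4.5, -0.9, -2.4]
width: -0.0
grip_force: 2.3
```

Emit:
jog_arm:
  turn:
    - [0,0,0]
    - [0,0,0]
    - [0,0,0]
    - [0,0,0]
  delta_pos:
    - [-0.001,0,0]
    - [-0.001,0,0]
    - [0,0,0]
    - [0,0,0]
  gripper: [0,0,0,0]

```text
time: 19.85
tool_pos: [0.5103, 0.1385, 0.0305]
tcp_rot: [-0.288, -3.128, 0.0]
wrist_force: [-5.0, -1.1, -2.0]
width: 0.001
grip_force: 2.3
```

```bash
python3 f.py
```

```text
front dist mm 102.58 side 0.3 z 0.0305 push 4.75 [-5.03 -1.05 -1.99] [-0.288 -3.128  0.   ]
```

Emit:
jog_arm:
  turn:
    - [0,0,0]
    - [0,0,0]
    - [0,0,0]
    - [0,0,0]
  delta_pos:
    - [-0.001,0,0]
    - [-0.001,0,0]
    - [0,0,0]
    - [0,0,0]
  gripper: [0,0,0,0]

```text
time: 20.18
tool_pos: [0.5115, 0.1383, 0.0305]
tcp_rot: [-0.288, -3.126, 0.0]
wrist_force: [-7.3, 0.3, 0.4]
width: -0.004
grip_force: 3.6
```

Emit:
jog_arm:
  turn:
    - [0,0,0]
    - [0,0,0]
    - [0,0,0]
    - [0,0,0]
  delta_pos:
    - [-0.001,0,0]
    - [-0.001,0,0]
    - [0,0,0]
    - [0,0,0]
  gripper: [0,0,0,0]

```text
time: 20.52
tool_pos: [0.5131, 0.138, 0.0305]
tcp_rot: [-0.288, -3.126, 0.0]
wrist_force: [-8.5, 0.1, 1.2]
width: -0.001
grip_force: 4.1
```

Emit:
jog_arm:
  turn:
    - [0,0,0]
    - [0,0,0]
    - [0,0,0]
    - [0,0,0]
  delta_pos:
    - [-0.001,0,0]
    - [-0.001,0,0]
    - [0,0,0]
    - [0,0,0]
  gripper: [0,0,0,0]

```text
time: 20.85
tool_pos: [0.5149, 0.1376, 0.0305]
tcp_rot: [-0.288, -3.125, 0.0]
wrist_force: [-8.6, 0.2, 1.5]
width: 0.0
grip_force: 4.3
```

```bash
python3 f.py
```

```text
front dist mm 97.86 side 0.2 z 0.0305 push 8.52 [-8.63  0.21  1.46] [-0.288 -3.125  0.   ]
```

Emit:
jog_arm:
  turn:
    - [0,0,0]
    - [0,0,0]
    - [0,0,0]
    - [0,0,0]
  delta_pos:
    - [-0.001,0,0]
    - [-0.001,0,0]
    - [0,0,0]
    - [0,0,0]
  gripper: [0,0,0,0]

```text
time: 21.18
tool_pos: [0.5173, 0.1372, 0.0305]
tcp_rot: [-0.288, -3.126, 0.0]
wrist_force: [-8.5, -0.4, 0.3]
width: 0.001
grip_force: 3.6
```

Emit:
jog_arm:
  turn:
    - [0,0,0]
    - [0,0,0]
    - [0,0,0]
  delta_pos:
    - [-0.001,0,0]
    - [0,0,0]
    - [0,0,0]
  gripper: [0,0,0]

```text
time: 21.43
tool_pos: [0.5187, 0.1369, 0.0305]
tcp_rot: [-0.288, -3.127, 0.0]
wrist_force: [-5.4, -0.8, -1.1]
width: -0.003
grip_force: 2.9
```

Emit:
jog_arm:
  turn:
    - [0,0,0]
    - [0,0,0]
    - [0,0,0]
  delta_pos:
    - [-0.001,0,0]
    - [0,0,0]
    - [0,0,0]
  gripper: [0,0,0]

```text
time: 21.68
tool_pos: [0.5198, 0.1368, 0.0305]
tcp_rot: [-0.288, -3.127, 0.0]
wrist_force: [-6.4, -0.7, -0.4]
width: 0.003
grip_force: 2.9
```

```bash
python3 f.py
```

```text
front dist mm 92.91 side 0.2 z 0.0305 push 6.16 [-6.39 -0.68 -0.39] [-0.288 -3.127  0.   ]
```

Emit:
jog_arm:
  turn:
    - [0,0,0]
    - [0,0,0]
    - [0,0,0]
  delta_pos:
    - [-0.001,0,0]
    - [0,0,0]
    - [0,0,0]
  gripper: [0,0,0]

```text
time: 21.93
tool_pos: [0.521, 0.1365, 0.0305]
tcp_rot: [-0.288, -3.128, 0.0]
wrist_force: [-4.8, -1.0, -1.5]
width: -0.005
grip_force: 2.5
```

```bash
python3 f.py; python3 - <<'E'
from h import *
shot("scene","cap.png",(200,130,290,190),6)
E
```

```text
front dist mm 91.72 side 0.2 z 0.0305 push 4.5 [-4.76 -0.98 -1.49] [-0.288 -3.128  0.   ]
```

View pics/cap.png

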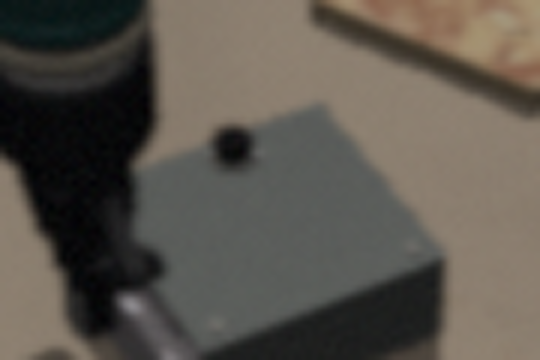

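The cap is in plain view at about (233,146) in the crop, which is scene px (238.8,154.3). I'll measure its height numerically from now on.

```bash
cat > cap.py <<'E'
from h import *
im=np.mean([cv2.cvtColor(vision.read_camera("scene"),cv2.COLOR_RGB2GRAY).astype(float) for _ in range(2)],0)[143:166,230:250]
w=np.clip(60-im,0,None); w[w<15]=0; yy,xx=np.mgrid[143:166,230:250]
print("cap",(w*xx).sum()/w.sum(),(w*yy).sum()/w.sum(),w.sum(),"min/med",im.min(),np.median(im))
E
python3 cap.py; python3 -c "
from h import *
print(proj('scene',[[.6276,.1645,z] for z in(.072,.068,.064)]))"; python3 f.py
```

```text
cap 238.43810991268617 154.14997431946585 973.5 min/med 9.0 92.0
[[238.28094425 151.68648699]
 [238.31758017 152.71424755]
 [238.35402624 153.73657202]]
front dist mm 91.69 side 0.2 z 0.0305 push 4.47 [-4.77 -1.2  -1.38] [-0.288 -3.128  0.   ]
```

```bash
python3 - <<'E'
from h import *
im=cv2.resize(cv2.cvtColor(cv2.imread("pics/scene0.png"),cv2.COLOR_BGR2GRAY),(512,384),interpolation=cv2.INTER_AREA).astype(float)[143:166,230:250]
w=np.clip(60-im,0,None); w[w<15]=0; yy,xx=np.mgrid[143:166,230:250]
print((w*xx).sum()/w.sum(),(w*yy).sum()/w.sum(),w.sum())
E
```

```text
238.43529411764706 153.53697478991597 1190.0
```

Emit:
jog_arm:
  turn:
    - [0,0,0]
    - [0,0,0]
    - [0,0,0]
  delta_pos:
    - [-0.001,0,0]
    - [0,0,0]
    - [0,0,0]
  gripper: [0,0,0]

```text
time: 22.33
tool_pos: [0.5225, 0.1364, 0.0306]
tcp_rot: [0.288, 3.128, 0.0]
wrist_force: [-3.0, -0.9, -2.6]
width: -0.0
grip_force: 2.0
```

```bash
python3 cap.py;python3 f.py
```

```text
cap 238.4096007178107 153.50919694930462 1114.5 min/med 9.0 92.0
front dist mm 90.23 side 0.4 z 0.0306 push 4.1 [-4.32 -0.82 -2.44] [0.288 3.128 0.   ]
```

The cap has jumped back up (154.15 → 153.51 px, the same as at the start) and the push fell, so that was the second click. I'll back off and check.

Emit:
jog_arm:
  turn:
    - [0,0,0]
    - [0,0,0]
    - [0,0,0]
    - [0,0,0]
    - [0,0,0]
    - [0,0,0]
    - [0,0,0]
    - [0,0,0]
    - [0,0,0]
    - [0,0,0]
    - [0,0,0]
    - [0,0,0]
  delta_pos:
    - [0.002,0,0]
    - [0.002,0,0]
    - [0.003,0,0]
    - [0.004,0,0]
    - [0.006,0,0]
    - [0.01,0,0]
    - [0.02,0,0]
    - [0.02,0,-0.01]
    - [0,0,-0.03]
    - [0,0,-0.03]
    - [0,0,-0.03]
    - [0,0,0]
  gripper: [0,0,0,0,0,0,0,0,0,0,0,0]

```text
time: 23.43
tool_pos: [0.4601, 0.1501, 0.137]
tcp_rot: [0.287, 3.118, 0.006]
wrist_force: [1.9, -0.0, 1.0]
width: 0.003
grip_force: 0.0
```

```bash
python3 cap.py; python3 f.py; python3 - <<'E'
from h import *
t=vision.read_camera("top")[:,:,::-1];s=vision.read_camera("scene")[:,:,::-1]
def c(im,x,y,w,h,f): return cv2.resize(im[y:y+h,x:x+w],None,fx=f,fy=f,interpolation=cv2.INTER_CUBIC)
im=np.hstack([c(t,185,150,55,70,5.5),c(s,190,140,77,70,5.5)])
cv2.imwrite("pics/end.png",np.clip(im*1.5,0,255).astype(np.uint8))
E
```

```text
cap 238.4082998661312 153.4921909861669 1120.5 min/med 8.5 90.0
front dist mm 156.73 side 1.1 z 0.1323 push 0.37 [-0.44 -0.31 -0.27] [2.870e-01 3.124e+00 2.000e-03]
```

View pics/end.png

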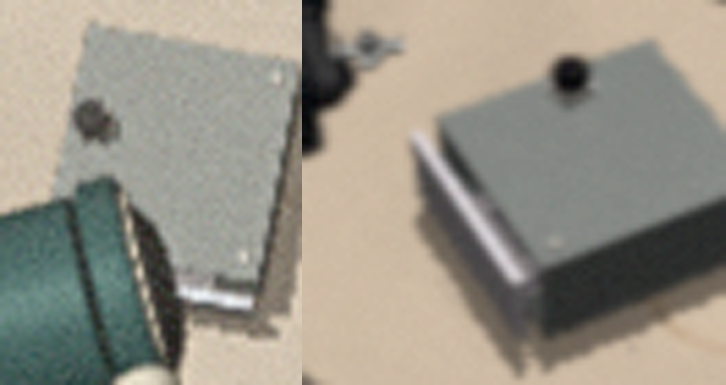

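The tray stays shut close to the housing, with its panel along (415,135)–(520,280) in the right crop. The cap is up and the robot is clear, so I'll hand in.

```bash
python3 -c "
from workcell import ticket
print(ticket.finish_job())"
```

```text
the job is handed in; nothing more can be done
None
```

The job is handed in with no verdict shown: the tray popped out, the vial was seen standing upright in its well, and the tray was pushed past its second click and stayed shut with the release cap up; the shut tray hid the vial from a last look.

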